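Knock a stuck tube insert out of its nest

TASK

The purple tube insert is stuck in its nest on the knock-out stand. Take the red knob, find by feel the hole under the insert with the sprung rod (never forcing the rod until its spring goes solid), push the rod up through the hole until the insert stands well proud of the nest, and let the rod down again. Then draw the insert out and set it down upright, without dropping it, in the free half of the steel tray, and leave everything else where it is.

Things in the scene. Friction and masses are not known exactly. Their poses are not given: they have to be found in the camera images.
- nest_top (a point): Nest: aluminium block, 80 mm (x) by 140 mm (y), on two dark legs over a grey base plate. Point: middle of the pocket's mouth, at the nest's flat top, 174 mm above the bench. Pocket 46 x 46 mm; the stuck insert's top starts 2 mm below the mouth. x points away from the knob, y along the cross slide, z up. Brass spring clips grip the insert: 4 to 11 N to push or draw it; it stays at any height.
- plate_mid (a point): Point on the underside of the hidden steel floor plate (6 mm thick, 96 to 102 mm above the bench), straight below the pocket's centre. The plate has one hole, 11 mm wide, for the rod; it has shifted, so the hole's centre lies 5 to 12 mm from this point along y, on either side (-y or +y). In x the rod is always in line with the hole. The insert's underside starts 10 mm above this point.
- knob_center (a point): Centre of the red knob, 18 x 18 mm, 40 mm tall, sides along the nest's x and y, on an upright post in front of the nest; 150 mm above the bench when down. It is the ejector's handle: it moves along the nest's y (cross slide) and up (lift), freely together. The rod under the nest is fixed to it by a low arm, 100 mm further along the nest's +x, at the same y.
- rod_root (a point): Foot of the steel rod (8 mm thick, flat brass tip 56 mm above this point), moving with the knob. The rod is sprung: pushed on, it gives way downward up to 18 mm, from 1.4 N at first by 0.7 N per mm to 14 N, where the spring goes solid. Against the plate the squeeze is the lift minus 8 mm; on finding the hole the rod springs up and the force on the knob drops.
- carriage (a joint): Cross slide of knob and rod along the nest's y, in m: 0 when the rod is under the pocket's centre, grows towards the nest's +y, ends at -0.032 and +0.032; about 1.5 N of friction, stays where it is left.
- ejector (a joint): Lift of the knob, in m: 0 fully down (rod tip 8 mm below the plate), 0.072 at the top stop; moving weight about 1.8 N, sinks back down when let go. The rod meets the plate at 0.008, or, through the hole, the insert at 0.018; the insert then rises by the lift less 0.018 less the squeeze of the spring (0.006 to 0.015).
- insert_center (a point): Centre (half-way up) of the purple plastic insert with four tube bores, 44 x 44 mm, 66 mm tall, about 90 g, sides parallel to the nest's x and y. It must be raised by about 30 mm before it can be gripped by its sides above the nest.
- tray_spot (a point): Middle of the free half of the steel tray (130 mm along its x, 230 mm along its y, walls 4 mm thick and 20 mm tall above the bench), on the tray's floor, 4 mm above the bench; 55 mm to the tray's +y side of its middle. Axes: the tray's.
- spare: A teal spare insert, 44 x 44 mm, 66 mm tall, standing in the other half of the tray (origin: centre of its underside); to be left alone.
- rack: Green wire tube rack, 104 x 250 mm, 108 mm tall with its capped tubes; origin under its centre; to be left alone.
- wash_bottle: White bottle, 66 mm across, 170 mm tall; origin under its centre; to be left alone.
- jar: Amber jar, 72 mm across, 85 mm tall; origin under its centre; to be left alone.
- timer: Small white timer, 50 x 70 x 22 mm; origin under its centre; to be left alone.
- cap_box: Clear box of tube caps, 90 x 120 mm, 35 mm tall; origin under its centre; to be left alone.

How it is judged:
By the outcome, as a careful person would: the job done as asked, in the order asked, and still so for the second after the job is handed in, with the robot touching nothing.
It also fails if it takes over 72 s, if anything falls off the work surface, if the arm or the gripper's body presses on something with over 40 N, if the wrist force passes 120 N, or if a joint passes its speed limit or range.

ROBOT

A 6-joint arm with a two-finger parallel gripper is mounted at the origin on the work surface. World frame = base frame: x ahead of the robot, y to its left, z up, the work surface at z = 0. Lengths are in mm, angles in rad, forces in N, time in s.
With the tool pointing down it reaches from about 300 to 775 mm from the base axis. Payload 14.6 kg.
Tool frame: the origin (TCP) lies on the centre line of the jaws, within the pads' length; the fingertips stand manip.finger_overhang ahead of it and the grasp point (between the pads) lies 11 mm behind it (manip.finger_overhang is the distance from the TCP to the fingertips, in mm); y points along the fingers, x is the direction in which the jaws open and shut, and the axes are right-handed (so a half turn about y gives the same grasp; the last joint's range is limited). The gripper opens to 94 mm and grips with 3 to 60 N. Pads are 16 mm wide; open, the fingers measure 119 mm over their backs; the gripper's body (75 mm by 177 mm) begins 78 mm behind the grasp point.
Start: joints at [-1.413, 0.3, 1.521, -0, 1.321, -0.067], TCP at [122.595, -536.153, 213.446] pointing down, gripper open.
Joint ranges: [-3.03, 3.03], [-0.79, 2.21], [0.23, 2.52], [-1.04, 4.18], [0, 3.07], [-2.55, 2.55]. Speed limits (rad/s): [2.22, 2.22, 2.57, 3.14, 3.14, 3.14].

INTERFACE

Orientations are given as [roll, pitch, yaw] about the fixed x, y, z axes, in that order (R = Rz(yaw) Ry(pitch) Rx(roll)).
In Python, from cell import monitor, viewer, ticket, manip gives the robot as it stands.
- The arm moves only by the shell command python3 -m jog 'ROWS' [FORCE]. ROWS is JSON, a list of rows, each an object of numbers: "grip": the finger opening in cm, from 0 to 9.4; "dx", "dy", "dz": the shift along the tool's x, y, z in cm; "spin": the turn about the tool's y in degrees. In form: [{"grip": .., "dx": .., "dy": .., "dz": .., "spin": ..}, ...]. A call has 1 to 20 rows; each row is the pose to reach, as a shift and turn from the pose commanded when the call began, along the tool's axes at that moment; what a row does not reach only later rows make up. A row lasts 1/8 s, in which the tool goes at most 62.5 mm and 10.7 degrees, less where a joint would pass 70% of its speed; a pose out of reach is approached as far as the arm can. A call with a gripper value outside its range is refused whole. The fingers move at their own pace and stop on an object; FORCE is the grip in N (left out, the last holds). Time passes only in rows, so rows that repeat a pose let the fingers close. It gives the time, the measured TCP pose, the force and the opening at its end, in the units of the state.
- monitor.read_state(): the state, without advancing time (a new reading comes with each control period).
- viewer.camera(name): name is "side" or "top"; returns a dict with "color" (480x640x3 uint8, red, green, blue), "vertical_fov" (degrees; the focal length in pixels is half the picture's height over the tangent of half this angle, whatever the lens; pixels are square), "cx", "cy" (the principal point, pixels), "k1" (the pictures are not rectified: a ray, as slopes to the right and down, at radius r is drawn at 1 + k1 r^2 times it, then the intrinsics apply), "rvec" (rotation vector, rad) and "tvec" (3), from world to camera coordinates, as OpenCV has them. Camera axes: x right, y down, z forward; pixel columns grow to the right and rows downward; lengths in mm; the calibration is good to about 2 mm. A picture is of the moment at which its call begins. There is no depth.
- ticket.sign_off(): hands the job in, once; it reports no verdict.
The state is a dict: "clock": time; "joints": joint angles; "qd": joint speeds; "effort": joint torques, N m; "eef_pos": TCP position; "eef_rot": TCP orientation; "wrist_force": force on the tool from outside, world axes, zero at the start; "moment": the same for the moment, N m; "finger_gap": finger opening in mm.
Only numpy, scipy, OpenCV 4.12 (cv2) and the standard library are available. Lean on these libraries where they do the work, as an engineer would, in place of code of your own. Each camera call takes 0.05 s, during which the arm holds its last target. There are 200 camera calls.

## Working session

There is one attempt and no reset: what is moved stays moved. The work goes in short steps, Python scripts to look and compute and a shell command to move; the robot and the scene stay as the last step left them, time stands still between calls to the robot, and variables do not carry over. Pictures are saved under pics/ and viewed, about 8 in all and at most 12, crops included, and the job is handed in when it is done.

```bash
ls; mkdir -p pics
python3 - <<'E'
from cell import monitor, viewer, manip
import cv2
print(monitor.read_state(), manip.finger_overhang)
for n in("top","side"):
    c=viewer.camera(n); cv2.imwrite(f"pics/{n}0.png",c["color"][:,:,::-1]); print({k:v for k,v in c.items() if k!="color"})
E
```

```text
pics
{'clock': 0.0, 'joints': array([-1.41259245e+00,  3.00480894e-01,  1.52163179e+00, -2.33038224e-05,
        1.32070050e+00, -6.66188083e-02]), 'qd': array([ 0.0022054 , -0.00011437, -0.00054423, -0.00061647,  0.00188572,
        0.00170842]), 'effort': array([ 2.17707951e-03, -5.31812382e+01, -3.52734160e+01,  7.09411385e-02,
        2.44986912e-02, -9.14243333e-05]), 'eef_pos': array([ 122.55120265, -535.89018201,  212.85950701]), 'eef_rot': array([-1.57073760e+00,  1.21932729e-03, -1.34596783e+00]), 'wrist_force': array([0.1586611 , 0.20185618, 0.69556919]), 'moment': array([-0.02174462, -0.02444702, -0.01116909]), 'finger_gap': 94.07645196269218} 8.0
{'vertical_fov': 47.986733676458904, 'cx': 313.2044234101217, 'cy': 239.1962888530987, 'k1': -0.14602215313199524, 'rvec': array([ 2.13131953, -2.12350608,  0.19381491]), 'tvec': array([   5.00911799,  596.56307473, 1189.08697322])}
{'vertical_fov': 54.35247619145194, 'cx': 315.4647917087259, 'cy': 237.5474361362948, 'k1': -0.026933381907134856, 'rvec': array([ 0.76179089, -2.54844043,  1.12050977]), 'tvec': array([475.02337037, 296.36079408, 841.08449585])}
```

View pics/top0.png

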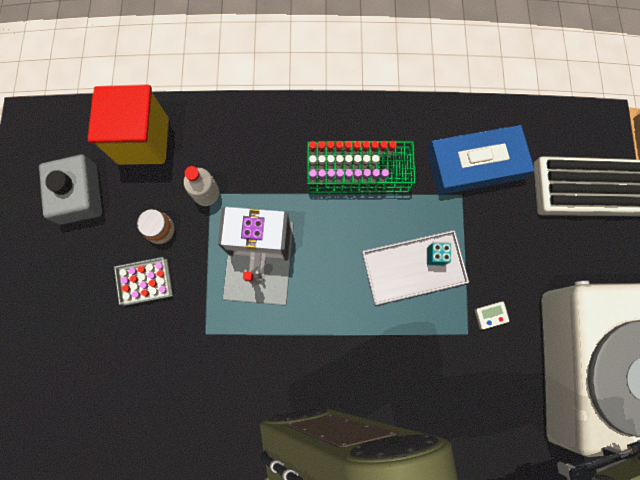

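View pics/side0.png

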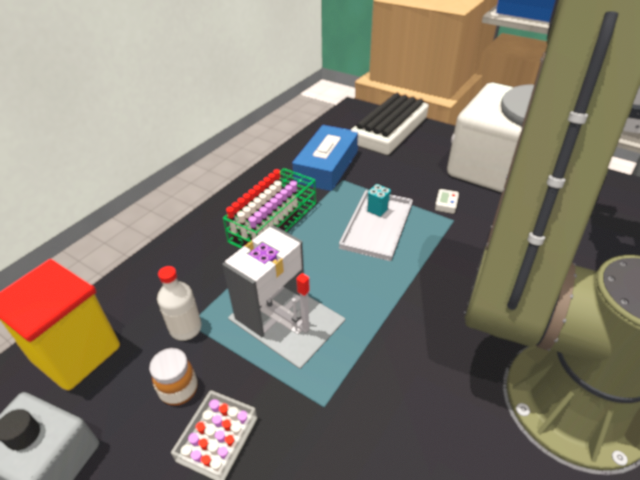

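The top view shows the nest at about (255,228) with the purple insert at (253,228), the red knob at (248,276), the tray at about (415,268) with the teal spare at (440,253), so the free half is the left side, about (395,272). The side view shows the same layout with the knob at (303,285).

```bash
cat > h.py <<'E'
import numpy as np, cv2
from cell import monitor, viewer
def cam(n):
    c=viewer.camera(n); f=240/np.tan(np.radians(c["vertical_fov"])/2)
    c["K"]=np.array([[f,0,c["cx"]],[0,f,c["cy"]],[0,0,1]]); c["D"]=np.array([c["k1"],0,0,0.])
    c["R"]=cv2.Rodrigues(c["rvec"])[0]; c["hsv"]=cv2.cvtColor(c["color"],cv2.COLOR_RGB2HSV); return c
def ray(c,px):
    u=cv2.undistortPoints(np.array([px],float).reshape(-1,1,2),c["K"],c["D"]).reshape(-1,2)
    d=np.c_[u,np.ones(len(u))]@c["R"]; return -c["R"].T@c["tvec"], d
def onz(c,px,z):
    o,d=ray(c,px); return o+d*((z-o[2])/d[:,2])[:,None]
def proj(c,P): return cv2.projectPoints(np.array(P,float).reshape(-1,1,3),c["rvec"],c["tvec"],c["K"],c["D"])[0].reshape(-1,2)
def blob(c,lo,hi,box):
    m=cv2.inRange(c["hsv"],np.array(lo),np.array(hi)); k=np.zeros_like(m); x0,y0,x1,y1=box; k[y0:y1,x0:x1]=m[y0:y1,x0:x1]
    cs=cv2.findContours(k,cv2.RETR_EXTERNAL,cv2.CHAIN_APPROX_NONE)[0]; return max(cs,key=cv2.contourArea)[:,0].astype(float), k
def rect(P):
    (c,s,a)=cv2.minAreaRect(P[:,:2].astype(np.float32)); return np.round(c,1),np.round(s,1),round(a,2)
E
python3 - <<'E'
from h import *
t=cam("top"); s=cam("side")
for n,c,lo,hi,box,z in [("nest",t,(0,0,190),(180,40,255),(205,195,300,265),174),("insert",t,(130,60,60),(160,255,255),(230,205,280,250),172),
 ("knob",t,(0,150,90),(8,255,255),(230,262,262,290),170),("tray",t,(0,0,110),(180,45,255),(345,222,475,312),20),("insertS",s,(130,60,60),(160,255,255),(235,235,290,270),172),("knobS",s,(0,150,60),(8,255,255),(290,265,315,300),150),
 ("spare",t,(80,100,50),(97,255,255),(420,232,460,262),70)]:
    p,k=blob(c,lo,hi,box); print(n,rect(onz(c,p,z)),"px",rect(p))
    if n=="knob":kt=rect(p)[0]
    if n=="knobS":ks=rect(p)[0]
print(monitor.read_state()["eef_pos"])
a=cv2.resize(t["color"][190:320,200:300],None,fx=6,fy=6,interpolation=cv2.INTER_CUBIC)[:600]
b=cv2.resize(s["color"][220:370,215:350],None,fx=4,fy=4,interpolation=cv2.INTER_CUBIC)[:600]
im=np.zeros((600,800,3),np.uint8); a=cv2.resize(a,(400,520)); b=cv2.resize(b,(400,444)); im[:520,:400]=a; im[:444,400:]=b
cv2.imwrite("pics/c1.png",im[:,:,::-1])
E
```

```text
nest (array([596.2, 100.2]), array([81. , 58.9]), 0.14) px (array([269., 229.]), array([38., 28.]), 90.0)
insert (array([598.5, 135. ]), array([43.6, 45.6]), 85.66) px (array([252.3, 228. ]), array([20.8, 21.4]), 4.4)
knob (array([498.5, 142.8]), array([18.9, 18.7]), 1.24) px (array([247.5, 275.5]), array([9., 9.]), 90.0)
tray (array([ 538.3, -233.4]), array([132.8, 233.9]), 12.93) px (array([414.8, 266.6]), array([56.3, 97.9]), 76.76)
insertS (array([595.3, 133.9]), array([40.6, 52.1]), 83.92) px (array([264., 253.]), array([25.7, 17.5]), 30.96)
knobS (array([502.6, 142.8]), array([22.5, 52.7]), 34.5) px (array([302. , 283.5]), array([21., 12.]), 90.0)
spare (array([ 565. , -279.7]), array([41.6, 51.2]), 0.05) px (array([439., 252.]), array([18., 22.]), 90.0)
[ 122.55934986 -536.01870278  213.11595218]
```

View pics/c1.png

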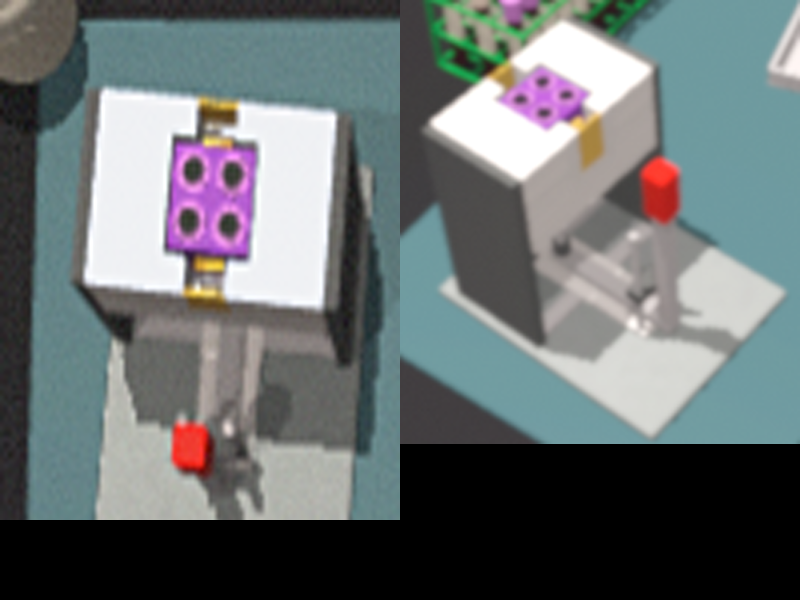

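The crop shows the nest yawed a few degrees, with brass clips on the insert's ±x sides. The knob stands in front at about (190,447) in the crop, roughly in line with the pocket. Next I refine the axes and work out the first move.

```bash
cat >> h.py <<'E'
def tri(a,pa,b,pb):
    A=[];B=[]
    for c,p in((a,pa),(b,pb)):
        o,d=ray(c,p); d=d[0]/np.linalg.norm(d[0]); M=np.eye(3)-np.outer(d,d); A.append(M); B.append(M@o)
    return np.linalg.lstsq(np.vstack(A),np.hstack(B),rcond=None)[0]
def rows(xyz,yaw):
    "shift (cm, tool axes) and spin (deg) from measured pose to TCP xyz/yaw(deg)"
    from scipy.spatial.transform import Rotation as Q
    s=monitor.read_state(); R=Q.from_euler("xyz",s["eef_rot"]).as_matrix()
    d=R.T@(np.array(xyz)-s["eef_pos"])/10; sp=-(yaw-np.degrees(s["eef_rot"][2])); return np.round(d,2),round((sp+180)%360-180,1),s["clock"]
E
python3 - <<'E'
from h import *
t=cam("top"); s=cam("side")
for c,box in((t,(210,195,300,268)),(s,(222,225,308,272))):
    m=cv2.inRange(c["hsv"],np.array((0,0,205)),np.array((180,30,255))); k=np.zeros_like(m);x0,y0,x1,y1=box;k[y0:y1,x0:x1]=m[y0:y1,x0:x1]
    k=cv2.morphologyEx(k,cv2.MORPH_OPEN,np.ones((3,3)))
    P=onz(c,np.argwhere(k)[:,::-1].astype(float),174); print("nest",rect(P))
kt,_=blob(t,(0,150,90),(8,255,255),(230,262,262,290)); ks,_=blob(s,(0,150,60),(8,255,255),(290,265,315,300))
print("knob hull top px",rect(kt),"side",rect(ks)[0], tri(t,rect(kt)[0],s,rect(ks)[0]))
it,_=blob(t,(130,60,60),(160,255,255),(230,205,280,250)); i2,_=blob(s,(130,60,60),(160,255,255),(235,235,290,270))
f=lambda p: np.array(cv2.minAreaRect(p.astype(np.float32))[0])
print("insert tri",tri(t,f(it),s,f(i2)))
print(rows((499.5,143,230),-94.4))
E
```

```text
nest (array([598.8, 135. ]), array([124.7,  80.6]), 85.71)
nest (array([598.6, 133.7]), array([127.5,  85. ]), 86.28)
knob hull top px (array([247. , 275.5]), array([9., 8.]), 90.0) side [302.  283.5] [500.32147679 145.81029052 153.64139404]
insert tri [597.57741198 134.37371188 172.07914047]
(array([-57.8 ,  -1.65,  51.88]), np.float64(17.3), 0.3)
```

```bash
python3 -m jog '[{"grip":9.4,"dx":-10,"dy":-1.65,"dz":9,"spin":5},{"grip":9.4,"dx":-57.8,"dy":-1.65,"dz":51.9,"spin":17.1},{"grip":9.4,"dx":-57.8,"dy":-1.65,"dz":51.9,"spin":17.1},{"grip":9.4,"dx":-57.8,"dy":-1.65,"dz":51.9,"spin":17.1},{"grip":9.4,"dx":-57.8,"dy":-1.65,"dz":51.9,"spin":17.1},{"grip":9.4,"dx":-57.8,"dy":-1.65,"dz":51.9,"spin":17.1},{"grip":9.4,"dx":-57.8,"dy":-1.65,"dz":51.9,"spin":17.1},{"grip":9.4,"dx":-57.8,"dy":-1.65,"dz":51.9,"spin":17.1},{"grip":9.4,"dx":-57.8,"dy":-1.65,"dz":51.9,"spin":17.1},{"grip":9.4,"dx":-57.8,"dy":-1.65,"dz":51.9,"spin":17.1},{"grip":9.4,"dx":-57.8,"dy":-1.65,"dz":51.9,"spin":17.1},{"grip":9.4,"dx":-57.8,"dy":-1.65,"dz":51.9,"spin":17.1},{"grip":9.4,"dx":-57.8,"dy":-1.65,"dz":51.9,"spin":17.1},{"grip":9.4,"dx":-57.8,"dy":-1.65,"dz":51.9,"spin":17.1},{"grip":9.4,"dx":-57.8,"dy":-1.65,"dz":51.9,"spin":17.1},{"grip":9.4,"dx":-57.8,"dy":-1.65,"dz":51.9,"spin":17.1},{"grip":9.4,"dx":-57.8,"dy":-1.65,"dz":51.9,"spin":17.1},{"grip":9.4,"dx":-57.8,"dy":-1.65,"dz":51.9,"spin":17.1}]'; python3 -c "
from h import *
print(monitor.read_state()['qd'],rows((499.5,143.5,142),-94.2))"
```

```text
clock: 2.55
eef_pos: [499.7, 142.6, 230.1]
eef_rot: [-1.571, 0.0, -1.645]
wrist_force: [-0.7, 0.0, -0.2]
finger_gap: 94.3
[ 0.00482531  0.00460312 -0.00359521 -0.00065472  0.00077371 -0.00016574] (array([-0.09,  8.81, -0.03]), np.float64(-0.1), 2.55)
```

```bash
python3 -m jog '[{"grip":9.4,"dx":-0.1,"dy":4,"dz":0},{"grip":9.4,"dx":-0.1,"dy":8.8},{"grip":9.4,"dx":-0.1,"dy":8.8},{"grip":3.5,"dx":-0.1,"dy":8.8},{"grip":3.5,"dx":-0.1,"dy":8.8},{"grip":3.5,"dx":-0.1,"dy":8.8},{"grip":3.5,"dx":-0.1,"dy":8.8},{"grip":3.5,"dx":-0.1,"dy":8.8},{"grip":1,"dx":-0.1,"dy":8.8},{"grip":1,"dx":-0.1,"dy":8.8},{"grip":1,"dx":-0.1,"dy":8.8},{"grip":1,"dx":-0.1,"dy":8.8},{"grip":1,"dx":-0.1,"dy":8.8}]' 35
python3 - <<'E'
from h import *
for n in("top","side"):
    c=cam(n); cv2.imwrite(f"pics/{n}2.png",c["color"][:,:,::-1])
a=cv2.imread("pics/top2.png")[180:330,190:330]; b=cv2.imread("pics/side2.png")[200:350,200:340]
cv2.imwrite("pics/c2.png",cv2.resize(np.hstack([a,b]),None,fx=2.8,fy=2.8,interpolation=cv2.INTER_CUBIC))
E
```

```text
validation failed for argument at $[0]...
```

View pics/c2.png

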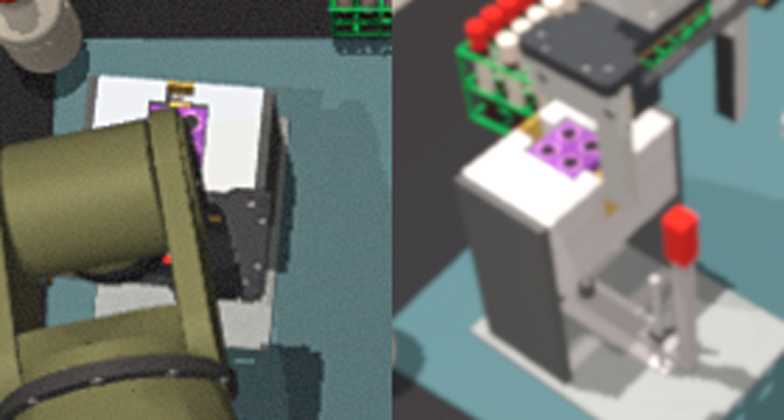

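The refused move left the gripper above the knob: the rows need all five keys. Repeating with every key filled in.

```bash
python3 -m jog '[{"grip":9.4,"dx":-0.1,"dy":4,"dz":0,"spin":0},{"grip":9.4,"dx":-0.1,"dy":8.8,"dz":0,"spin":0},{"grip":9.4,"dx":-0.1,"dy":8.8,"dz":0,"spin":0},{"grip":3.5,"dx":-0.1,"dy":8.8,"dz":0,"spin":0},{"grip":3.5,"dx":-0.1,"dy":8.8,"dz":0,"spin":0},{"grip":3.5,"dx":-0.1,"dy":8.8,"dz":0,"spin":0},{"grip":3.5,"dx":-0.1,"dy":8.8,"dz":0,"spin":0},{"grip":3.5,"dx":-0.1,"dy":8.8,"dz":0,"spin":0},{"grip":1,"dx":-0.1,"dy":8.8,"dz":0,"spin":0},{"grip":1,"dx":-0.1,"dy":8.8,"dz":0,"spin":0},{"grip":1,"dx":-0.1,"dy":8.8,"dz":0,"spin":0},{"grip":1,"dx":-0.1,"dy":8.8,"dz":0,"spin":0},{"grip":1,"dx":-0.1,"dy":8.8,"dz":0,"spin":0}]' 35; python3 -c "
from h import *
c=cam('side'); cv2.imwrite('pics/s3.png',cv2.resize(c['color'][200:350,200:350,::-1],None,fx=3.5,fy=3.5))
k,_=blob(c,(0,150,60),(8,255,255),(270,255,330,310)); print(rect(k)); s=monitor.read_state();print(s['eef_pos'],s['wrist_force'],s['finger_gap'])"
```

```text
clock: 4.28
eef_pos: [499.8, 144.0, 141.9]
eef_rot: [-1.571, 0.0, -1.645]
wrist_force: [1.2, -0.2, -0.2]
finger_gap: 18.0
(array([306. , 283.5]), array([19.,  4.]), 90.0)
[499.76692866 143.96326606 141.9231061 ] [ 0.24329567 -0.15630453  0.00062274] 17.900085668083246
```

```bash
cat > chk.py <<'E'
from h import *
import sys
s=monitor.read_state(); d=s["eef_pos"]-np.array([598.5,134.5,0]); F=s["wrist_force"]
print("carr~%.1f z %.1f Fz %.1f Fy %.1f Fx %.1f gap %.1f t %.2f"%(d[0]*.073+d[1]*.997,d[2],F[2],F[1]*.997+F[0]*.073,F[0],s["finger_gap"],s["clock"]))
sys.exit(0 if len(sys.argv)<2 or F[2]<float(sys.argv[1]) else 1)
E
python3 -m jog '[{"grip":1,"dx":0,"dy":-0.2,"dz":0,"spin":0},{"grip":1,"dx":0,"dy":-0.5,"dz":0,"spin":0},{"grip":1,"dx":0,"dy":-0.5,"dz":0,"spin":0},{"grip":1,"dx":0,"dy":-0.5,"dz":0,"spin":0}]' >/dev/null; python3 chk.py
python3 -m jog '[{"grip":1,"dx":0,"dy":-0.4,"dz":0,"spin":0},{"grip":1,"dx":0,"dy":-0.7,"dz":0,"spin":0},{"grip":1,"dx":0,"dy":-0.7,"dz":0,"spin":0},{"grip":1,"dx":0,"dy":-0.7,"dz":0,"spin":0}]'>/dev/null ; python3 chk.py
```

```text
carr~2.2 z 147.0 Fz -2.4 Fy -0.2 Fx 0.9 gap 18.0 t 4.83
carr~2.2 z 153.8 Fz -5.8 Fy 0.9 Fx 2.9 gap 17.9 t 5.33
```

```bash
python3 -m jog '[{"grip":1,"dx":-0.1,"dy":0,"dz":0,"spin":0},{"grip":1,"dx":-0.2,"dy":0,"dz":0,"spin":0},{"grip":1,"dx":-0.2,"dy":0,"dz":0,"spin":0}]' >/dev/null; python3 chk.py -4 &&
python3 -m jog '[{"grip":1,"dx":-0.1,"dy":0,"dz":0,"spin":0},{"grip":1,"dx":-0.2,"dy":0,"dz":0,"spin":0},{"grip":1,"dx":-0.2,"dy":0,"dz":0,"spin":0}]' >/dev/null; python3 chk.py -4 &&
python3 -m jog '[{"grip":1,"dx":-0.1,"dy":0,"dz":0,"spin":0},{"grip":1,"dx":-0.2,"dy":0,"dz":0,"spin":0},{"grip":1,"dx":-0.2,"dy":0,"dz":0,"spin":0}]' >/dev/null; python3 chk.py -4 &&
python3 -m jog '[{"grip":1,"dx":-0.1,"dy":0,"dz":0,"spin":0},{"grip":1,"dx":-0.2,"dy":0,"dz":0,"spin":0},{"grip":1,"dx":-0.2,"dy":0,"dz":0,"spin":0}]' >/dev/null; python3 chk.py -4
```

```text
carr~4.2 z 153.8 Fz -5.7 Fy -3.1 Fx 2.5 gap 17.8 t 5.70
carr~6.3 z 153.9 Fz -5.2 Fy -2.4 Fx 1.7 gap 17.9 t 6.08
carr~8.3 z 153.9 Fz -6.1 Fy -2.3 Fx 2.2 gap 18.0 t 6.45
carr~10.4 z 154.0 Fz -5.9 Fy -2.2 Fx 2.7 gap 17.7 t 6.83
```

```bash
python3 -m jog '[{"grip":1,"dx":-0.1,"dy":0,"dz":0,"spin":0},{"grip":1,"dx":-0.2,"dy":0,"dz":0,"spin":0},{"grip":1,"dx":-0.2,"dy":0,"dz":0,"spin":0}]' >/dev/null; python3 chk.py -4 &&
python3 -m jog '[{"grip":1,"dx":-0.1,"dy":0,"dz":0,"spin":0},{"grip":1,"dx":-0.2,"dy":0,"dz":0,"spin":0},{"grip":1,"dx":-0.2,"dy":0,"dz":0,"spin":0}]' >/dev/null; python3 chk.py -4 && python3 -m jog '[{"grip":1,"dx":-0.1,"dy":0,"dz":0,"spin":0},{"grip":1,"dx":-0.15,"dy":0,"dz":0,"spin":0},{"grip":1,"dx":-0.15,"dy":0,"dz":0,"spin":0}]' >/dev/null; python3 chk.py -4
```

```text
carr~12.4 z 154.0 Fz -5.7 Fy -3.2 Fx 2.4 gap 17.9 t 7.20
carr~14.4 z 154.0 Fz -5.6 Fy -1.6 Fx 2.9 gap 17.7 t 7.58
carr~15.8 z 154.0 Fz -6.0 Fy -2.3 Fx 3.5 gap 17.7 t 7.95
```

Nothing on the +y side. Lower the rod, cross over, and try the −y side.

```bash
python3 -m jog '[{"grip":1,"dx":0,"dy":0.6,"dz":0,"spin":0},{"grip":1,"dx":0.6,"dy":0.6,"dz":0,"spin":0},{"grip":1,"dx":1.2,"dy":0.6,"dz":0,"spin":0},{"grip":1,"dx":1.8,"dy":0.6,"dz":0,"spin":0},{"grip":1,"dx":1.8,"dy":0.3,"dz":0,"spin":0},{"grip":1,"dx":1.8,"dy":0,"dz":0,"spin":0},{"grip":1,"dx":1.8,"dy":0,"dz":0,"spin":0}]' >/dev/null; python3 chk.py -4 &&
python3 -m jog '[{"grip":1,"dx":0.1,"dy":0,"dz":0,"spin":0},{"grip":1,"dx":0.2,"dy":0,"dz":0,"spin":0},{"grip":1,"dx":0.2,"dy":0,"dz":0,"spin":0}]' >/dev/null; python3 chk.py -4 &&
python3 -m jog '[{"grip":1,"dx":0.1,"dy":0,"dz":0,"spin":0},{"grip":1,"dx":0.2,"dy":0,"dz":0,"spin":0},{"grip":1,"dx":0.2,"dy":0,"dz":0,"spin":0}]' >/dev/null; python3 chk.py -4 &&
python3 -m jog '[{"grip":1,"dx":0.1,"dy":0,"dz":0,"spin":0},{"grip":1,"dx":0.2,"dy":0,"dz":0,"spin":0},{"grip":1,"dx":0.2,"dy":0,"dz":0,"spin":0}]' >/dev/null; python3 chk.py -4 &&
python3 -m jog '[{"grip":1,"dx":0.1,"dy":0,"dz":0,"spin":0},{"grip":1,"dx":0.2,"dy":0,"dz":0,"spin":0},{"grip":1,"dx":0.2,"dy":0,"dz":0,"spin":0}]' >/dev/null; python3 chk.py -4
```

```text
carr~-2.8 z 154.1 Fz -4.0 Fy -6.3 Fx 0.9 gap 17.7 t 8.82
carr~-4.0 z 154.1 Fz -0.5 Fy 0.3 Fx -0.5 gap 17.6 t 9.20
carr~-4.0 z 154.1 Fz -0.5 Fy 0.3 Fx -0.5 gap 17.6 t 9.20
carr~-4.0 z 154.1 Fz -0.5 Fy 0.3 Fx -0.5 gap 17.6 t 9.20
carr~-4.0 z 154.1 Fz -0.5 Fy 0.3 Fx -0.5 gap 17.6 t 9.20
```

```bash
python3 -m jog '[{"grip":1,"dx":0,"dy":0,"dz":0,"spin":0},{"grip":1,"dx":0,"dy":0,"dz":0,"spin":0}]' >/dev/null; python3 chk.py; python3 -m jog '[{"grip":1,"dx":0,"dy":-0.1,"dz":0,"spin":0},{"grip":1,"dx":0,"dy":-0.3,"dz":0,"spin":0},{"grip":1,"dx":0,"dy":-0.3,"dz":0,"spin":0}]' >/dev/null; python3 chk.py
```

```text
carr~-4.1 z 154.0 Fz -1.9 Fy 1.4 Fx -0.9 gap 17.8 t 9.45
carr~-4.2 z 157.1 Fz -1.8 Fy 1.0 Fx -0.7 gap 17.7 t 9.82
```

Found the hole at carriage about −4 mm: the knob force fell to its weight alone. Checking the lateral play to centre the rod before the push.

```bash
python3 -m jog '[{"grip":1,"dx":0.05,"dy":0,"dz":0,"spin":0},{"grip":1,"dx":0.1,"dy":0,"dz":0,"spin":0},{"grip":1,"dx":0.1,"dy":0,"dz":0,"spin":0}]' >/dev/null; python3 chk.py;  python3 -m jog '[{"grip":1,"dx":0,"dy":-0.2,"dz":0,"spin":0},{"grip":1,"dx":0,"dy":-0.5,"dz":0,"spin":0},{"grip":1,"dx":0,"dy":-0.8,"dz":0,"spin":0},{"grip":1,"dx":0,"dy":-0.8,"dz":0,"spin":0}]' >/dev/null; python3 chk.py
```

```text
carr~-5.3 z 156.9 Fz -0.2 Fy 1.0 Fx 0.7 gap 17.7 t 10.20
carr~-5.3 z 165.0 Fz -5.2 Fy 0.8 Fx 1.5 gap 17.7 t 10.70
```

```bash
python3 -m jog '[{"grip":1,"dx":0,"dy":-0.5,"dz":0,"spin":0},{"grip":1,"dx":0,"dy":-1,"dz":0,"spin":0},{"grip":1,"dx":0,"dy":-1.5,"dz":0,"spin":0},{"grip":1,"dx":0,"dy":-1.5,"dz":0,"spin":0}]' >/dev/null; python3 chk.py -13.5; [ $? = 1 ] && python3 -m jog '[{"grip":1,"dx":0,"dy":-0.4,"dz":0,"spin":0},{"grip":1,"dx":0,"dy":-0.8,"dz":0,"spin":0},{"grip":1,"dx":0,"dy":-1.2,"dz":0,"spin":0},{"grip":1,"dx":0,"dy":-1.6,"dz":0,"spin":0},{"grip":1,"dx":0,"dy":-1.6,"dz":0,"spin":0}]' >/dev/null; python3 chk.py
```

```text
carr~-5.3 z 180.4 Fz -5.1 Fy -1.3 Fx 1.2 gap 17.8 t 11.20
carr~-5.3 z 196.2 Fz -6.4 Fy -1.1 Fx 2.1 gap 17.6 t 11.82
```

```bash
python3 -m jog '[{"grip":1,"dx":0,"dy":-0.4,"dz":0,"spin":0},{"grip":1,"dx":0,"dy":-0.8,"dz":0,"spin":0},{"grip":1,"dx":0,"dy":-1.2,"dz":0,"spin":0},{"grip":1,"dx":0,"dy":-1.2,"dz":0,"spin":0}]' >/dev/null; python3 chk.py
python3 - <<'E'
from h import *
t=cam("top");s=cam("side");cv2.imwrite("pics/c4.png",cv2.resize(np.hstack([t["color"][170:320,190:330],s["color"][180:330,200:340]])[:,:,::-1],None,fx=2.8,fy=2.8,interpolation=cv2.INTER_CUBIC))
E
```

```text
carr~-5.3 z 208.2 Fz -6.7 Fy -1.7 Fx 1.1 gap 17.6 t 12.32
```

View pics/c4.png

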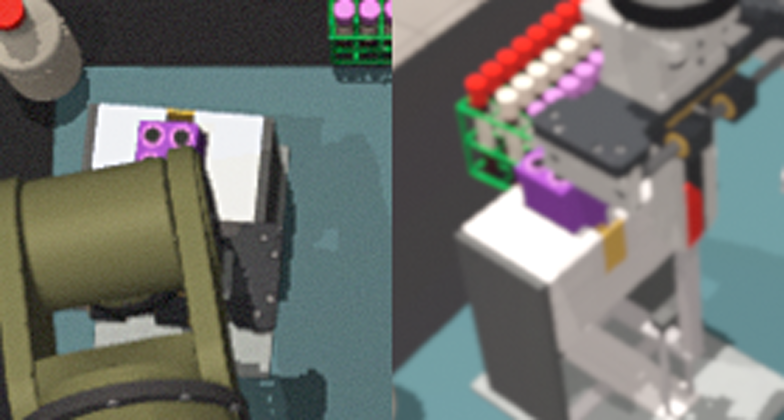

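The side view shows the purple insert (about (570,190) in the crop) standing clearly above the nest. Letting the rod down, releasing the knob and backing up.

```bash
python3 -m jog '[{"grip":1,"dx":0,"dy":0.6,"dz":0,"spin":0},{"grip":1,"dx":0,"dy":1.4,"dz":0,"spin":0},{"grip":1,"dx":0,"dy":2.4,"dz":0,"spin":0},{"grip":1,"dx":0,"dy":3.4,"dz":0,"spin":0},{"grip":1,"dx":0,"dy":4.4,"dz":0,"spin":0},{"grip":1,"dx":0,"dy":5.4,"dz":0,"spin":0},{"grip":1,"dx":0,"dy":6.1,"dz":0,"spin":0},{"grip":1,"dx":0,"dy":6.5,"dz":0,"spin":0},{"grip":1,"dx":0,"dy":6.6,"dz":0,"spin":0},{"grip":1,"dx":0,"dy":6.6,"dz":0,"spin":0}]' >/dev/null; python3 chk.py
python3 -m jog '[{"grip":3,"dx":0,"dy":0,"dz":0,"spin":0},{"grip":6,"dx":0,"dy":0,"dz":0,"spin":0},{"grip":9.4,"dx":0,"dy":0,"dz":0,"spin":0},{"grip":9.4,"dx":0,"dy":0,"dz":0,"spin":0},{"grip":9.4,"dx":0,"dy":0,"dz":0,"spin":0},{"grip":9.4,"dx":0,"dy":-2,"dz":0,"spin":0},{"grip":9.4,"dx":0,"dy":-6,"dz":0,"spin":0},{"grip":9.4,"dx":0,"dy":-12,"dz":0,"spin":0},{"grip":9.4,"dx":0,"dy":-14,"dz":0,"spin":0},{"grip":9.4,"dx":0,"dy":-14,"dz":0,"spin":0},{"grip":9.4,"dx":0,"dy":-14,"dz":-20,"spin":0},{"grip":9.4,"dx":0,"dy":-14,"dz":-20,"spin":0},{"grip":9.4,"dx":0,"dy":-14,"dz":-20,"spin":0},{"grip":9.4,"dx":0,"dy":-14,"dz":-20,"spin":0},{"grip":9.4,"dx":0,"dy":-14,"dz":-20,"spin":0}]'
python3 - <<'E'
from h import *
t=cam("top");s=cam("side");cv2.imwrite("pics/c5.png",cv2.resize(np.hstack([t["color"][170:320,190:330],s["color"][180:330,200:340]])[:,:,::-1],None,fx=2.8,fy=2.8,interpolation=cv2.INTER_CUBIC))
E
```

```text
carr~-5.2 z 142.1 Fz -2.2 Fy 0.1 Fx -0.2 gap 17.5 t 13.68
clock: 15.55
eef_pos: [299.7, 151.3, 281.5]
eef_rot: [-1.571, -0.0, -1.644]
wrist_force: [0.6, 0.2, 0.4]
finger_gap: 94.0
```

View pics/c5.png

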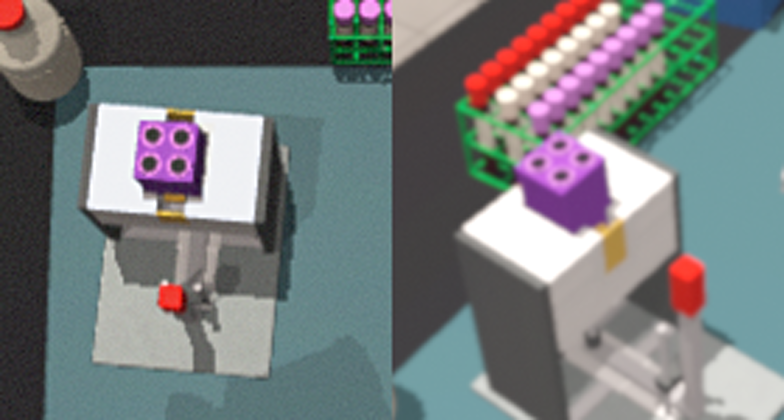

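The insert stands proud (top view crop centre (165,150), side (562,158)), and the knob is back down. Triangulating the top face from the bores.

Run:
```python
from h import *
t=cam("top");s=cam("side")
P=tri(t,(249.1,223.6),s,(260.8,236.5)); print(P)
print("top-only at 212:",onz(t,[(249.1,223.6)],212), "side",onz(s,[(260.8,236.5)],212))
print(rows((598,134.5,260),-94.2))
```

```text
[597.90804902 136.28706522 215.98479735]
top-only at 212: [[599.26652974 137.08102327 212.        ]] side [[600.43867601 132.85443136 212.        ]]
(array([-0.56,  2.1 , 29.79]), np.float64(-0.1), 15.75)
```

```bash
python3 -m jog '[{"grip":9.4,"dx":-0.1,"dy":0,"dz":5,"spin":0},{"grip":9.4,"dx":-0.6,"dy":1,"dz":29.8,"spin":0},{"grip":9.4,"dx":-0.6,"dy":1,"dz":29.8,"spin":0},{"grip":9.4,"dx":-0.6,"dy":1,"dz":29.8,"spin":0},{"grip":9.4,"dx":-0.6,"dy":1,"dz":29.8,"spin":0},{"grip":9.4,"dx":-0.6,"dy":1,"dz":29.8,"spin":0},{"grip":9.4,"dx":-0.6,"dy":1,"dz":29.8,"spin":0},{"grip":9.4,"dx":-0.6,"dy":5,"dz":29.8,"spin":0},{"grip":9.4,"dx":-0.6,"dy":8,"dz":29.8,"spin":0},{"grip":9.4,"dx":-0.6,"dy":9.4,"dz":29.8,"spin":0},{"grip":9.4,"dx":-0.6,"dy":9.4,"dz":29.8,"spin":0},{"grip":9.4,"dx":-0.6,"dy":9.4,"dz":29.8,"spin":0}]'; python3 chk.py
```

```text
clock: 17.25
eef_pos: [597.8, 135.4, 189.7]
eef_rot: [-1.568, 0.001, -1.644]
wrist_force: [0.0, -0.3, 0.5]
finger_gap: 93.9
carr~0.9 z 189.7 Fz 0.5 Fy -0.3 Fx 0.0 gap 93.9 t 17.25
```

```bash
python3 -m jog '[{"grip":5,"dx":0,"dy":0,"dz":0,"spin":0},{"grip":5,"dx":0,"dy":0,"dz":0,"spin":0},{"grip":5,"dx":0,"dy":0,"dz":0,"spin":0},{"grip":5,"dx":0,"dy":0,"dz":0,"spin":0},{"grip":4,"dx":0,"dy":0,"dz":0,"spin":0},{"grip":4,"dx":0,"dy":0,"dz":0,"spin":0},{"grip":4,"dx":0,"dy":0,"dz":0,"spin":0}]' 5; python3 chk.py
```

```text
clock: 18.12
eef_pos: [597.4, 135.3, 187.9]
eef_rot: [-1.571, -0.0, -1.644]
wrist_force: [-0.6, -0.4, -0.9]
finger_gap: 44.7
carr~0.7 z 187.9 Fz -0.9 Fy -0.5 Fx -0.6 gap 44.7 t 18.12
```

```bash
python3 -m jog '[{"grip":4,"dx":0,"dy":0,"dz":0,"spin":0},{"grip":4,"dx":0,"dy":0,"dz":0,"spin":0},{"grip":4,"dx":0,"dy":0,"dz":0,"spin":0}]' 30 >/dev/null; python3 chk.py; python3 -m jog '[{"grip":4,"dx":0,"dy":-0.3,"dz":0,"spin":0},{"grip":4,"dx":0,"dy":-0.8,"dz":0,"spin":0},{"grip":4,"dx":0,"dy":-1,"dz":0,"spin":0}]' >/dev/null; python3 chk.py
```

```text
carr~0.6 z 187.9 Fz 0.4 Fy -0.4 Fx 0.2 gap 44.1 t 18.50
carr~0.7 z 198.3 Fz -4.9 Fy -1.0 Fx -0.1 gap 44.1 t 18.88
```

```bash
python3 -m jog '[{"grip":4,"dx":0,"dy":-1,"dz":0,"spin":0},{"grip":4,"dx":0,"dy":-2,"dz":0,"spin":0},{"grip":4,"dx":0,"dy":-3,"dz":0,"spin":0},{"grip":4,"dx":0,"dy":-4.2,"dz":0,"spin":0},{"grip":4,"dx":0,"dy":-5.2,"dz":0,"spin":0},{"grip":4,"dx":0,"dy":-5.5,"dz":0,"spin":0},{"grip":4,"dx":0,"dy":-5.5,"dz":0,"spin":0},{"grip":4,"dx":0,"dy":-5.5,"dz":0,"spin":0}]' >/dev/null; python3 chk.py
python3 - <<'E'
from h import *
s=cam("side");cv2.imwrite("pics/c6.png",cv2.resize(s["color"][150:330,180:360,::-1],None,fx=2.5,fy=2.5,interpolation=cv2.INTER_CUBIC))
print(rows((526,-180,110),-77.1))
E
```

```text
carr~0.7 z 252.5 Fz -1.0 Fy -0.1 Fx -0.9 gap 43.9 t 19.88
(array([31.96, 14.26, -4.78]), np.float64(-17.1), 19.925)
```

View pics/c6.png

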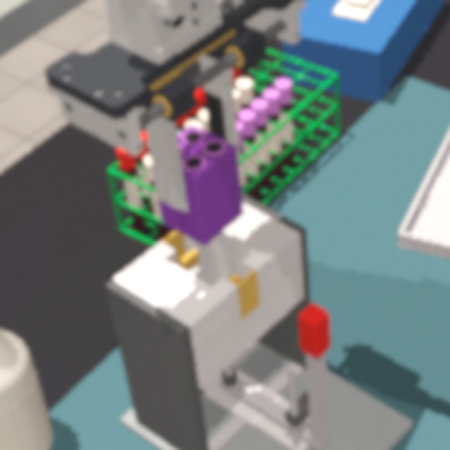

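The insert hangs upright in the jaws, clear of the nest. Carrying it over the tray.

```bash
python3 -m jog '[{"grip":4,"dx":2,"dy":0,"dz":-0.3,"spin":0},{"grip":4,"dx":6,"dy":0,"dz":-0.9,"spin":-3},{"grip":4,"dx":10.5,"dy":0,"dz":-1.5,"spin":-6},{"grip":4,"dx":15,"dy":0,"dz":-2.2,"spin":-9},{"grip":4,"dx":19.5,"dy":0,"dz":-2.9,"spin":-12},{"grip":4,"dx":24,"dy":2,"dz":-3.6,"spin":-15},{"grip":4,"dx":28,"dy":4,"dz":-4.2,"spin":-17.1},{"grip":4,"dx":31,"dy":7,"dz":-4.7,"spin":-17.1},{"grip":4,"dx":32,"dy":10,"dz":-4.8,"spin":-17.1},{"grip":4,"dx":32,"dy":13,"dz":-4.8,"spin":-17.1},{"grip":4,"dx":32,"dy":14.2,"dz":-4.8,"spin":-17.1},{"grip":4,"dx":32,"dy":14.2,"dz":-4.8,"spin":-17.1},{"grip":4,"dx":32,"dy":14.2,"dz":-4.8,"spin":-17.1}]'
python3 - <<'E'
from h import *
s=cam("side");t=cam("top");cv2.imwrite("pics/c7.png",cv2.resize(np.hstack([t["color"][200:340,340:490],s["color"][130:270,320:470]])[:,:,::-1],None,fx=2.6,fy=2.6,interpolation=cv2.INTER_CUBIC))
E
```

```text
clock: 21.55
eef_pos: [526.4, -180.5, 112.2]
eef_rot: [-1.569, -0.001, -1.346]
wrist_force: [0.1, -1.1, -1.4]
finger_gap: 44.1
```

View pics/c7.png

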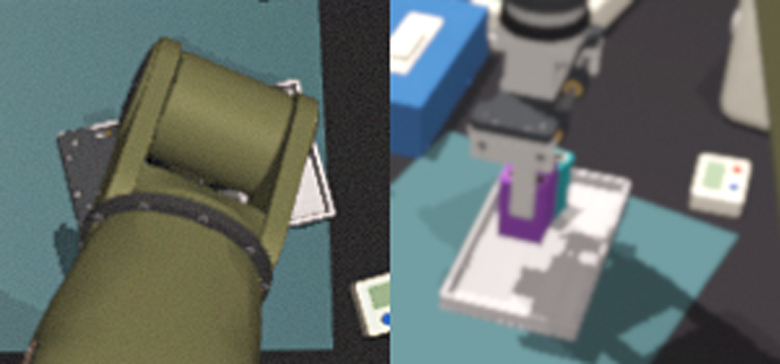

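The insert hangs over the free (near) half of the tray, at about (523,237) in the side crop, upright and well clear of the spare. Descending, with small steps at the end until the floor is felt.

```bash
python3 -m jog '[{"grip":4,"dx":0,"dy":1.5,"dz":0,"spin":0},{"grip":4,"dx":0,"dy":3.5,"dz":0,"spin":0},{"grip":4,"dx":0,"dy":5,"dz":0,"spin":0},{"grip":4,"dx":0,"dy":5.8,"dz":0,"spin":0},{"grip":4,"dx":0,"dy":5.8,"dz":0,"spin":0},{"grip":4,"dx":0,"dy":5.8,"dz":0,"spin":0}]' >/dev/null; python3 chk.py 1.5 &&
python3 -m jog '[{"grip":4,"dx":0,"dy":0.1,"dz":0,"spin":0},{"grip":4,"dx":0,"dy":0.2,"dz":0,"spin":0},{"grip":4,"dx":0,"dy":0.2,"dz":0,"spin":0}]' >/dev/null; python3 chk.py 1.5 &&
python3 -m jog '[{"grip":4,"dx":0,"dy":0.1,"dz":0,"spin":0},{"grip":4,"dx":0,"dy":0.2,"dz":0,"spin":0},{"grip":4,"dx":0,"dy":0.2,"dz":0,"spin":0}]' >/dev/null; python3 chk.py 1.5 &&
python3 -m jog '[{"grip":4,"dx":0,"dy":0.05,"dz":0,"spin":0},{"grip":4,"dx":0,"dy":0.1,"dz":0,"spin":0},{"grip":4,"dx":0,"dy":0.1,"dz":0,"spin":0}]' >/dev/null; python3 chk.py 1.5 &&
python3 -m jog '[{"grip":4,"dx":0,"dy":0.05,"dz":0,"spin":0},{"grip":4,"dx":0,"dy":0.1,"dz":0,"spin":0},{"grip":4,"dx":0,"dy":0.1,"dz":0,"spin":0}]' >/dev/null; python3 chk.py 1.5 &&
python3 -m jog '[{"grip":4,"dx":0,"dy":0.05,"dz":0,"spin":0},{"grip":4,"dx":0,"dy":0.1,"dz":0,"spin":0},{"grip":4,"dx":0,"dy":0.1,"dz":0,"spin":0}]' >/dev/null; python3 chk.py 1.5
```

```text
carr~-319.3 z 53.5 Fz -0.7 Fy 0.1 Fx -0.5 gap 43.9 t 22.40
carr~-319.2 z 51.0 Fz -0.4 Fy 0.2 Fx 0.4 gap 43.7 t 22.77
carr~-319.2 z 48.8 Fz -1.0 Fy -0.4 Fx 0.4 gap 44.2 t 23.15
carr~-319.1 z 47.9 Fz -0.6 Fy 0.3 Fx 0.9 gap 44.7 t 23.52
carr~-319.1 z 46.9 Fz -1.6 Fy -1.1 Fx -0.6 gap 43.5 t 23.90
carr~-319.2 z 45.9 Fz -1.8 Fy -0.2 Fx -0.5 gap 43.8 t 24.27
```

```bash
python3 -m jog '[{"grip":4,"dx":0,"dy":0.05,"dz":0,"spin":0},{"grip":4,"dx":0,"dy":0.1,"dz":0,"spin":0},{"grip":4,"dx":0,"dy":0.1,"dz":0,"spin":0}]' >/dev/null; python3 chk.py 1.5 &&
python3 -m jog '[{"grip":4,"dx":0,"dy":0.05,"dz":0,"spin":0},{"grip":4,"dx":0,"dy":0.1,"dz":0,"spin":0},{"grip":4,"dx":0,"dy":0.1,"dz":0,"spin":0}]' >/dev/null; python3 chk.py 1.5 &&
python3 -m jog '[{"grip":4,"dx":0,"dy":0.05,"dz":0,"spin":0},{"grip":4,"dx":0,"dy":0.1,"dz":0,"spin":0},{"grip":4,"dx":0,"dy":0.1,"dz":0,"spin":0}]' >/dev/null; python3 chk.py 1.5 &&
python3 -m jog '[{"grip":4,"dx":0,"dy":0.05,"dz":0,"spin":0},{"grip":4,"dx":0,"dy":0.1,"dz":0,"spin":0},{"grip":4,"dx":0,"dy":0.1,"dz":0,"spin":0}]' >/dev/null; python3 chk.py 1.5 &&
python3 -m jog '[{"grip":4,"dx":0,"dy":0.05,"dz":0,"spin":0},{"grip":4,"dx":0,"dy":0.1,"dz":0,"spin":0},{"grip":4,"dx":0,"dy":0.1,"dz":0,"spin":0}]' >/dev/null; python3 chk.py 1.5
```

```text
carr~-319.2 z 44.9 Fz -1.0 Fy -0.7 Fx 0.8 gap 44.1 t 24.65
carr~-319.2 z 44.0 Fz -0.4 Fy -0.2 Fx 0.4 gap 44.1 t 25.02
carr~-319.4 z 43.6 Fz 7.0 Fy -0.5 Fx -3.7 gap 43.8 t 25.40
carr~-319.4 z 43.6 Fz 7.0 Fy -0.5 Fx -3.7 gap 43.8 t 25.40
carr~-319.4 z 43.6 Fz 7.0 Fy -0.5 Fx -3.7 gap 43.8 t 25.40
```

```bash
python3 -m jog '[{"grip":4,"dx":0,"dy":-0.05,"dz":0,"spin":0},{"grip":4,"dx":0,"dy":-0.05,"dz":0,"spin":0},{"grip":4.6,"dx":0,"dy":-0.05,"dz":0,"spin":0},{"grip":5,"dx":0,"dy":-0.05,"dz":0,"spin":0},{"grip":6,"dx":0,"dy":-0.05,"dz":0,"spin":0},{"grip":7,"dx":0,"dy":-0.05,"dz":0,"spin":0},{"grip":7,"dx":0,"dy":-0.05,"dz":0,"spin":0},{"grip":7,"dx":0,"dy":-1,"dz":0,"spin":0},{"grip":7,"dx":0,"dy":-4,"dz":0,"spin":0},{"grip":7,"dx":0,"dy":-9,"dz":0,"spin":0},{"grip":7,"dx":0,"dy":-15,"dz":0,"spin":0},{"grip":7,"dx":0,"dy":-20,"dz":0,"spin":0},{"grip":7,"dx":0,"dy":-20,"dz":-4,"spin":0},{"grip":7,"dx":6,"dy":-20,"dz":-15,"spin":0},{"grip":7,"dx":6,"dy":-20,"dz":-22,"spin":0},{"grip":7,"dx":6,"dy":-20,"dz":-22,"spin":0},{"grip":7,"dx":6,"dy":-20,"dz":-22,"spin":0},{"grip":7,"dx":6,"dy":-20,"dz":-22,"spin":0},{"grip":7,"dx":6,"dy":-20,"dz":-22,"spin":0}]'
python3 - <<'E'
from h import *
s=cam("side");t=cam("top")
p,_=blob(t,(130,60,60),(160,255,255),(345,225,475,310)); print(rect(onz(t,p,70)))
cv2.imwrite("pics/c8.png",cv2.resize(np.hstack([t["color"][120:340,180:500],s["color"][130:350,190:470]])[:,:,::-1],None,fx=1.33,fy=1.33,interpolation=cv2.INTER_CUBIC))
E
```

```text
clock: 27.78
eef_pos: [325.9, -287.3, 243.1]
eef_rot: [-1.571, -0.0, -1.344]
wrist_force: [-0.1, 0.1, -0.5]
finger_gap: 69.6
(array([ 525.1, -175.4]), array([46.6, 51. ]), 12.72)
```

View pics/c8.png

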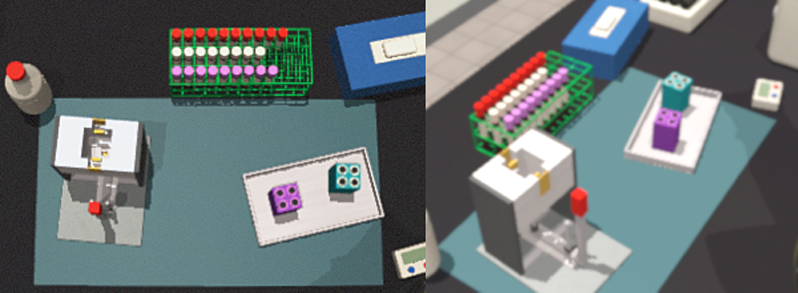

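The purple insert stands upright in the tray's free half (crop (285,198)). The spare, rack, bottle and timer look undisturbed, the knob is down and the nest is empty. Handing in.

```bash
python3 -c "
from cell import ticket; print(ticket.sign_off())"
```

```text
the job is handed in; nothing more can be done
None
```

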